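Hold the hidden bolt head behind the lamp-house bracket

ROBOT

A 7-joint arm with a two-finger parallel gripper is mounted at the origin on the work surface. World frame = base frame: x ahead of the robot, y to its left, z up, the work surface at z = 0. Lengths are in m, angles in degrees, forces in N, time in s.
With the tool pointing down it reaches from about 0.425 to 0.875 m from the base axis. Payload 4.7 kg.
Tool frame: the origin (TCP) lies between the finger pads, 19 mm behind the fingertips; this is the grasp point; z points along the fingers, y is the line along which they close (so a half turn about z gives the same grasp; the last joint's range is limited). The gripper opens to 87 mm and grips with 3 to 60 N. Pads are 19 mm wide; open, the fingers measure 117 mm over their backs; the gripper's body (75 mm by 190 mm) begins 51 mm behind the grasp point.
Start: joints at [-73.734, 18.392, -4.016, 83.108, 1.295, 78.541, -3.26], TCP at [0.173, 0.626, 0.241] pointing down, gripper open.
Joint ranges: [-163.93, 163.93], [-17.29, 119.83], [-79.2, 71.16], [3.27, 140.29], [-89.18, 269.18], [5.43, 117.66], [-154.24, 154.24]. Speed limits (degrees/s): [147.25, 147.25, 180, 180, 180, 180, 180].

INTERFACE

Orientations are given as [roll, pitch, yaw] about the fixed x, y, z axes, in that order (R = Rz(yaw) Ry(pitch) Rx(roll)).
In Python, from cell import env gives the robot as it stands.
- The arm moves only by the tool jog_arm, never from a script. Its argument "motion" is a list that holds one entry, the list of rows, each a list of 7 numbers: the shift along the tool's x, y, z in units of 0.1 m (1.0 is 0.1 m), then the turn, a rotation vector about the tool's x, y, z in units of 180 degrees (1.0 is 180 degrees), then the closure, from 0 (fully open) to 1 (shut). A call has 1 to 5 rows; each row is the pose to reach, as a shift and turn from the pose commanded when the call began, along the tool's axes at that moment, turning the shorter way round; what a row does not reach only later rows make up. A row lasts 1/10 s, in which the tool goes at most 50 mm and 8.59 degrees, less where a joint would pass 70% of its speed; a pose out of reach is approached as far as the arm can. A call with a number of a shift or a turn outside -1 to 1 is refused whole. A call with a gripper value outside its range is refused whole. The fingers move at their own pace and stop on an object; "grip_force" is the grip in N (left out, the last holds). Time passes only in rows, so rows that repeat a pose let the fingers close. It gives the time, the measured TCP pose, the force, the opening and the grip force at its end, in the units of the state.
- env.get_obs(): the state, without advancing time (a new reading comes with each control period).
- env.read_camera(name): name is "scene" or "top"; returns (picture, depth): 400x640x3 uint8, red, green, blue; 400x640 float32, m along the optical axis (not along the pixel's ray), 0 where there is no reading.
- env.camera_info(name): a dict with "camera_matrix" (3x3 intrinsics, pixels), "origin" and "orientation" of the camera in the world. Camera axes: x right, y down, z forward; pixel columns grow to the right and rows downward; lengths in m; the calibration is good to about 2 mm. A picture is of the moment at which its call begins. camera_info takes no time and is no camera call.
- env.sign_off(): hands the job in; it is judged then, once.
The state is a dict: "time_s": time; "qpos": joint angles; "joint_velocities": joint speeds; "effort": joint torques, N m; "tool_pos": TCP position; "tool_rot": TCP orientation; "force": force on the tool from outside, world axes, zero at the start; "wrist_torque": the same for the moment, N m; "grip_width": finger opening in m; "grasp_force": force on a finger pad.
Only numpy, scipy, OpenCV 4.12 (cv2) and the standard library are available. Lean on these libraries where they do the work, as an engineer would, in place of code of your own. Each camera call takes 0.05 s, during which the arm holds its last target. There are 200 camera calls.

TASK

A slow powered nut-runner is tightening the nut on the front of the microscope lamp-house bracket, but the bolt keeps turning round with it. Put the two wooden packing offcuts that lie across the gap behind the bracket into the deep waste bin, then reach down into the gap, grip the hexagonal bolt head hidden behind the bracket centrally between the fingers and hold it from turning. Finish while still firmly holding the head, do not let go, and leave the other things on the bench and on the lamp house where they are.

Things in the scene. Friction and masses are not known exactly. Their poses are not given: they have to be found in the camera images.
- mount: Fixed carrier, yaw varies. Origin: on the table under the bolt head's centre; x points from bracket to lamp house (away from the robot at yaw 0), y along the bracket, z up. Base plate x -170..130, y +-90 mm, 12 mm thick. Aluminium bracket plate x -35..-25, y +-90, top at z 105. White lamp house x 25..115, y +-85, flat top at z 105. In front of the bracket: nut and grey nut-runner, below z 97.
- gap (a point): Middle of the gap between bracket and lamp house, at the height of their tops (z 105 mm), straight above the bolt head. The gap is 50 mm wide (mount's x +-25 mm), open above and at both ends, its floor at z 12 mm. Only the bolt head and the 26 mm thick, 17 mm long spacer sleeve between bracket and head are in it. Axes as the mount's.
- bolt: Steel hexagonal bolt head, 27 mm across flats, 31 across corners, 16 thick. Origin: its centre, 75 mm above the mount's origin, 30 mm below the bracket's top. x = bolt axis, along the mount's x. It cannot shift, only turn: the nut drags it round +x at about 0.15 rad/s with 0.06 N m, endlessly, until held. Flats face its own +-y and every 60 degrees on about x.
- offcut_a: Loose light timber offcut, 84 x 28 x 24 mm (x, y, z), 30 to 65 g, lying across the gap on the bracket's top and the lamp house, on the mount's +y side, 46 mm from the bolt axis. Origin: centre of its underside; x along its length.
- offcut_b: Loose plywood offcut, 84 x 34 x 20 mm (x, y, z), 30 to 65 g, lying across the gap likewise on the mount's -y side. Origin: centre of its underside; x along its length.
- bin: Waste bin: the deep, empty, open grey box, fixed, 200 x 180 x 100 mm high (x, y, z), walls and floor 5 mm. It stands left or right of the mount. Origin: centre of its underside.
- tray: Not the bin: the shallow grey slide tray, fixed, 200 x 180 x 40 mm high with glass slides standing in it, on the other side of the mount. Origin: centre of its underside.
- filter_ring: Bystander: loose dark steel ring, 32 mm across, 8 mm high, lying on top of the lamp house, about 93 mm behind the bolt head. Origin: centre of its underside.
- objective: Bystander: steel microscope objective standing upright, 32 mm across, 52 mm high. Origin: centre of its underside.
- oil_bottle: Bystander: small amber bottle, 36 mm across, 75 mm high. Origin: centre of its underside.
- eyepiece: Bystander: black eyepiece standing upright, 36 mm across, 56 mm high. Origin: centre of its underside.
- screwdriver: Bystander: screwdriver lying on the bench beyond the mount.
- dish: Bystander: low glass dish, 90 mm across, 16 mm high. Origin: centre of its underside.
- slide_box: Bystander: cardboard box, 85 x 35 x 30 mm (x, y, z). Origin: centre of its underside.

How it is judged (in metres and radians):
On the way, in this order (a step that is already met when the one before it is completed fails the run):
1. both offcuts lie in the waste bin (x of offcut_a in the frame of bin between -0.1 and 0.1 m and y of offcut_a in the frame of bin between -0.09 and 0.09 m and z of each of offcut_a, offcut_b in the frame of bin below 0.08 m and linear speed of each of offcut_a, offcut_b below 0.05 m/s and x of offcut_b in the frame of bin between -0.1 and 0.1 m and y of offcut_b in the frame of bin between -0.09 and 0.09 m), for 0.2 s.
2. the bolt head is gripped and has stopped turning for a second (angular speed of bolt below 0.03 rad/s and contact force between the fingers and bolt above 5 N and distance between the grasp point and bolt below 0.02 m), for 1 s.
At the end, for the whole second after the job is handed in: Both offcuts at rest inside the waste bin, undersides below 80 mm; fingers on the bolt head with over 5 N, TCP within 20 mm of its centre, bolt turning slower than 0.03 rad/s although the nut still drags at it; the robot finishes holding (all of step 1 and all of step 2); the arm keeps its last pose, push and grip.
It fails at once if a bystander is moved more than 30 mm from its place (distance of any of filter_ring, objective, oil_bottle, eyepiece, screwdriver, dish, slide_box from where it was at the start of the episode above 0.03 m).
It also fails if it takes over 72 s, if anything falls off the work surface, if the arm or the gripper's body presses on something with over 40 N, if the wrist force passes 120 N, or if a joint passes its speed limit or range.

## Working session

There is one attempt and no reset: what is moved stays moved. The work goes in short steps, Python scripts to look and compute and a tool call to move; the robot and the scene stay as the last step left them, time stands still between calls to the robot, and variables do not carry over. Pictures are saved under pics/ and viewed, at most 10 in all, crops included, and the job is handed in when it is done.

Besides the shell and the picture viewer there is one more tool, called after "Emit:" by a JSON object that holds its "name" and its "arguments", one argument or row to a line. jog_arm: Moves the arm, as the interface text tells. Shifts and turns lie within -1 to 1; 1 stands for 0.1 m of shift or 180 degrees of turn. Its arguments: {"type":"object","properties":{"motion":{"type":"array","items":{"type":"array","items":{"type":"array","items":{"type":"number"}}}},"grip_force":{"type":"number"}},"required":["motion"]}

```bash
mkdir -p pics; python3 - <<'E'
from cell import env
import cv2,numpy as np
for n in("scene","top"):
    p,d=env.read_camera(n); cv2.imwrite(f"pics/{n}0.png",p[:,:,::-1]); np.savez(f"pics/{n}0.npz",p=p,d=d)
    print(n,env.camera_info(n),(d>0).mean())
o=env.get_obs();print(o)
E
```

```text
scene {'camera_matrix': array([[430.64001295,   0.        , 317.764933  ],
       [  0.        , 430.64001295, 198.4992304 ],
       [  0.        ,   0.        ,   1.        ]]), 'origin': array([ 1.25186557, -0.4450779 ,  0.6982199 ]), 'orientation': array([-124.47169989,   -0.72863076,   60.09141369])} 0.9960390625
top {'camera_matrix': array([[485.83004026,   0.        , 313.85210374],
       [  0.        , 485.83004026, 197.69274672],
       [  0.        ,   0.        ,   1.        ]]), 'origin': array([0.20145126, 0.01450768, 1.56616525]), 'orientation': array([-1.67844621e+02,  2.50167545e-02, -9.63412870e+01])} 0.99596484375
{'time_s': 0.1, 'qpos': array([-73.73471633,  18.43416514,  -4.01596283,  83.16647555,
         1.29658733,  78.54320128,  -3.26255624]), 'joint_velocities': array([ 0.04111507,  0.01813475, -0.00787156, -0.20675944,  0.12969757,
        0.00713956, -0.06959829]), 'effort': array([-3.89736942e-04, -4.92570484e+01, -4.05877680e-01, -3.13398921e+01,
       -6.41640695e-02,  3.94871179e-02,  6.27074746e-05]), 'tool_pos': array([0.17316637, 0.62602565, 0.24029087]), 'tool_rot': array([-1.79901482e+02,  6.94943704e-03,  1.64542455e+02]), 'force': array([ 0.71585122, -0.04185673, -0.34191089]), 'wrist_torque': array([ 0.00881346,  0.02386156, -0.02079159]), 'grasp_force': 0.0, 'grip_width': 0.08708363844976567}
```

View pics/top0.png

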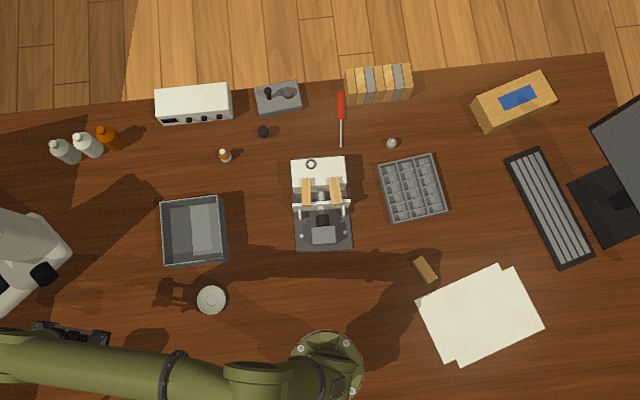

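View pics/scene0.png

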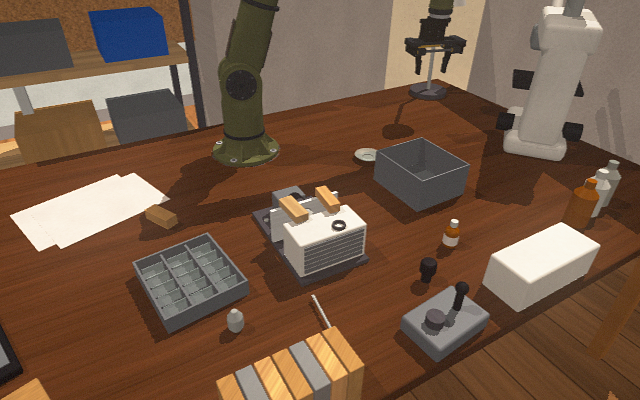

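The top view shows the mount at about (322,203), with offcut_a at (306,191) and offcut_b at (336,191). The deep bin is at (193,230) on the robot's +y side, and the tray is at (412,187). The scene view shows the offcuts at (293,208) and (328,199), the ring at (339,225) and the bin at (421,172).

```bash
cat > h.py <<'E'
import numpy as np,cv2
from scipy.spatial.transform import Rotation as R
from cell import env
def cam(n):
    c=env.camera_info(n); return c["camera_matrix"],c["origin"],R.from_euler("xyz",c["orientation"],degrees=True).as_matrix()
def rays(n,uv):
    K,o,M=cam(n); uv=np.atleast_2d(uv).astype(float)
    return o,(np.c_[uv,np.ones(len(uv))]@np.linalg.inv(K).T)@M.T
def plane(n,uv,z):
    o,d=rays(n,uv); return o+d*((z-o[2])/d[:,2])[:,None]
def cloud(n,d):
    v,u=np.mgrid[:400,:640]; o,r=rays(n,np.c_[u.ravel(),v.ravel()])
    return (o+r*d.reshape(-1,1)).reshape(400,640,3)
def two(uv1,uv2):
    o1,d1=rays("top",uv1);o2,d2=rays("scene",uv2);d1=d1[0];d2=d2[0]
    t=np.linalg.lstsq(np.c_[d1,-d2],o2-o1,rcond=None)[0]
    a=o1+t[0]*d1;b=o2+t[1]*d2; return (a+b)/2,np.linalg.norm(a-b)
def blobs(m,amin=30):
    cs=cv2.findContours(m.astype(np.uint8),cv2.RETR_EXTERNAL,cv2.CHAIN_APPROX_NONE)[0]
    return [c for c in cs if cv2.contourArea(c)>amin]
E
python3 - <<'E'
from h import *
np.set_printoptions(precision=4,suppress=True)
roi={"top":(285,150,70,110),"scene":(250,170,130,100)}
for n in roi:
    f=np.load(f"pics/{n}0.npz");p,d=f["p"],f["d"];C=cloud(n,d)
    hsv=cv2.cvtColor(p,cv2.COLOR_RGB2HSV);x,y,w,h=roi[n]
    r=np.zeros((400,640),bool);r[y:y+h,x:x+w]=1
    m=r&(hsv[...,0]>8)&(hsv[...,0]<25)&(hsv[...,1]>70)&(hsv[...,2]>130)
    for c in blobs(m):
        q=np.zeros((400,640),np.uint8);cv2.drawContours(q,[c],-1,1,-1);P=C[q>0]
        z=np.percentile(P[:,2],70);T=P[abs(P[:,2]-z)<.006]
        (cx,cy),s,a=cv2.minAreaRect((T[:,:2]*1000).astype(np.float32))
        M=cv2.moments(c);print(n,"wood uv",M["m10"]/M["m00"],M["m01"]/M["m00"],"top z",z,"rect",cx,cy,s,a)
    w=r&(abs(C[...,2]-.105)<.006)&(hsv[...,1]<60)&(hsv[...,2]>120)
    for c in blobs(w,15):
        q=np.zeros((400,640),np.uint8);cv2.drawContours(q,[c],-1,1,-1);P=C[(q>0)&w]
        print(n,"white",cv2.minAreaRect((P[:,:2]*1000).astype(np.float32)),P[:,2].mean(),cv2.boundingRect(c))
f=np.load("pics/top0.npz");C=cloud("top",f["d"])
P=C[180:280,140:240].reshape(-1,3);P=P[abs(P[:,2]-.1)<.008]
print("bin rim",cv2.minAreaRect((P[:,:2]*1000).astype(np.float32)),P[:,2].mean())
im=cv2.resize(f["p"][145:265,275:365],None,fx=5,fy=5,interpolation=cv2.INTER_CUBIC)
g=np.load("pics/scene0.npz")["p"][165:285,245:375]
im2=cv2.resize(g,None,fx=2.7,fy=5*.54,interpolation=cv2.INTER_CUBIC)
o=np.zeros((600,800,3),np.uint8);o[:600,:450]=im;o[:im2.shape[0],450:450+im2.shape[1]]=im2[:,:350];cv2.imwrite("pics/crop0.png",o[...,::-1])
E
```

```text
top wood uv 305.66736111111106 192.1125 top z 0.13046195460124632 rect 531.9539794921875 3.9286575317382812 (27.462289810180664, 83.98876953125) 84.04588317871094
top wood uv 334.7649425287356 190.87356321839079 top z 0.12566348798557364 rect 526.2647705078125 -83.75340270996094 (83.1103515625, 33.96535110473633) 1.905174970626831
top white ((499.66510009765625, 35.64763259887695), (27.66685676574707, 9.850529670715332), 85.33572387695312) 0.10392172778835077 (292, 203, 10, 4)
top white ((497.8757019042969, -38.333351135253906), (58.98165512084961, 10.713811874389648), 87.8912124633789) 0.10419725498625326 (311, 200, 20, 5)
top white ((597.9036254882812, -41.38056945800781), (169.50755310058594, 92.09724426269531), 88.5623550415039) 0.10452444563175622 (290, 156, 57, 32)
scene wood uv 292.55102040816325 208.11004401760704 top z 0.12476202822322227 rect 527.4884643554688 -87.13847351074219 (87.72754669189453, 33.92730712890625) 2.200080394744873
scene wood uv 327.21993127147766 198.80756013745705 top z 0.1285266914845548 rect 533.5076904296875 1.103036880493164 (28.829195022583008, 84.78227233886719) 84.17969512939453
scene white ((504.6261291503906, -117.00332641601562), (27.33859634399414, 27.21568489074707), 3.370450019836426) 0.10372728437447784 (270, 207, 15, 7)
scene white ((600.4520263671875, -44.43792724609375), (170.30926513671875, 92.79903411865234), 88.02184295654297) 0.1043425277505719 (283, 205, 83, 44)
scene white ((499.5751953125, -32.385520935058594), (48.795143127441406, 13.284006118774414), 86.61870574951172) 0.10330633254933479 (298, 197, 20, 9)
bin rim ((460.0513610839844, 365.6444396972656), (201.5795440673828, 182.35816955566406), 1.1404789686203003) 0.0989867282753786
```

View pics/crop0.png

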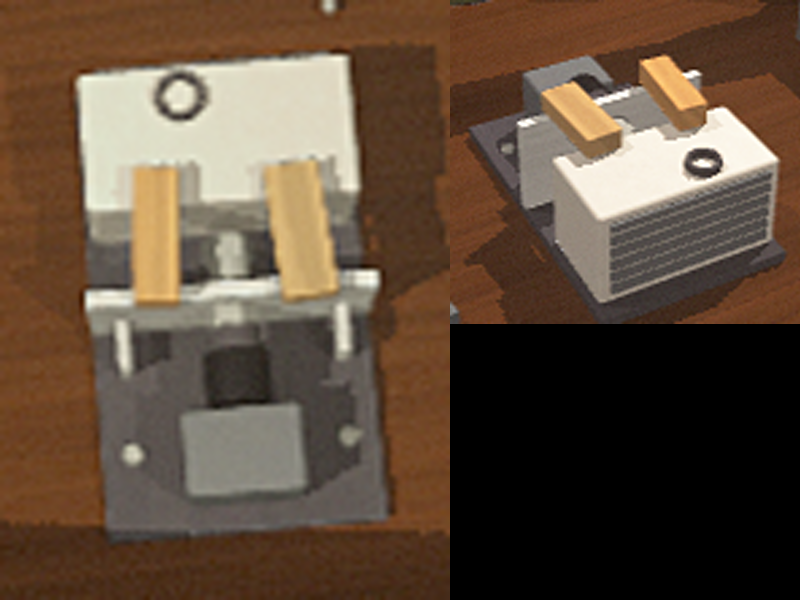

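The crop shows both offcuts bridging the gap, with A left and B right, the bolt and sleeve between them, and the ring on the lamp house clear of the grasp zones. The depth in the two views agrees, with tops at about 0.129 for A and 0.125 for B.

The estimates, in metres and degrees:
- **Bolt:** (0.529, -0.041)
- **Mount yaw:** about -2°
- **Offcut A:** (0.533, 0.0025)
- **Offcut B:** (0.527, -0.085)
- **Bin:** (0.460, 0.366)

Now I start moving.

Emit:
{"name": "jog_arm", "arguments": {
  "motion": [
    [[-0.9,-0.5,0,0,0,-0.075,0],[-0.9,-0.5,0,0,0,-0.075,0],[-0.9,-0.5,0,0,0,-0.075,0],[-0.9,-0.5,0,0,0,-0.075,0]]
  ]
}}

```text
time_s: 0.5
tool_pos: [0.2487, 0.5529, 0.2412]
tool_rot: [-180.0, 0.0, 177.8]
force: [-0.4, 0.3, 0.9]
grip_width: 0.0869
grasp_force: 0.0
```

Emit:
{"name": "jog_arm", "arguments": {
  "motion": [
    [[-0.84,-0.94,0,0,0,0,0],[-0.84,-0.94,0,0,0,0,0],[-0.84,-0.94,0,0,0,0,0],[-0.84,-0.94,0,0,0,0,0],[-0.84,-0.94,0,0,0,0,0]]
  ]
}}

```text
time_s: 1.0
tool_pos: [0.3262, 0.4587, 0.2412]
tool_rot: [179.9, -0.1, 178.1]
force: [-0.7, 0.8, -0.5]
grip_width: 0.087
grasp_force: 0.0
```

Emit:
{"name": "jog_arm", "arguments": {
  "motion": [
    [[-0.63,-0.93,0,0,0,0,0],[-0.63,-0.93,0,0,0,0,0],[-0.63,-0.93,0,0,0,0,0],[-0.63,-0.93,0,0,0,0,0]]
  ]
}}

```text
time_s: 1.4
tool_pos: [0.3874, 0.3623, 0.2413]
tool_rot: [180.0, -0.0, 177.9]
force: [0.2, 0.4, -0.3]
grip_width: 0.087
grasp_force: 0.0
```

Emit:
{"name": "jog_arm", "arguments": {
  "motion": [
    [[-0.63,-0.93,0,0,0,0,0],[-0.63,-0.93,0,0,0,0,0],[-0.63,-0.93,0,0,0,0,0],[-0.63,-0.93,0,0,0,0,0]]
  ]
}}

```text
time_s: 1.8
tool_pos: [0.447, 0.2682, 0.2413]
tool_rot: [180.0, -0.0, 178.0]
force: [-0.0, 0.5, -0.7]
grip_width: 0.0871
grasp_force: 0.0
```

Emit:
{"name": "jog_arm", "arguments": {
  "motion": [
    [[-0.63,-0.93,0,0,0,0,0],[-0.63,-0.93,0,0,0,0,0],[-0.63,-0.93,0,0,0,0,0],[-0.63,-0.93,0,0,0,0,0]]
  ]
}}

```text
time_s: 2.2
tool_pos: [0.5068, 0.1736, 0.2411]
tool_rot: [180.0, -0.0, 178.0]
force: [-0.2, -0.5, 0.5]
grip_width: 0.0873
grasp_force: 0.0
```

Emit:
{"name": "jog_arm", "arguments": {
  "motion": [
    [[-0.3,-0.84,0,0,0,0,0],[-0.3,-0.84,0,0,0,0,0],[-0.3,-0.84,0,0,0,0,0],[-0.3,-0.84,0,0,0,0,0]]
  ]
}}

```text
time_s: 2.6
tool_pos: [0.5333, 0.0909, 0.2411]
tool_rot: [179.9, -0.0, 178.2]
force: [0.6, -0.1, 0.2]
grip_width: 0.0868
grasp_force: 0.0
```

Emit:
{"name": "jog_arm", "arguments": {
  "motion": [
    [[-0.02,-0.88,0,0,0,0.022,0],[-0.02,-0.88,0,0,0,0.022,0],[-0.02,-0.88,0.7,0,0,0.022,0],[-0.02,-0.88,0.7,0,0,0.022,0],[-0.02,-0.88,0.7,0,0,0.022,0]]
  ]
}}

```text
time_s: 3.1
tool_pos: [0.5303, 0.0034, 0.1679]
tool_rot: [180.0, -0.4, 174.4]
force: [0.1, 1.0, -0.5]
grip_width: 0.0868
grasp_force: 0.0
```

```bash
python3 - <<'E'
from h import *
p,d=env.read_camera("scene"); cv2.imwrite("pics/s1.png",cv2.resize(p[110:290,220:420],None,fx=3,fy=3)[:,:,::-1])
print(env.get_obs()["tool_pos"],env.get_obs()["qpos"])
E
```

```text
[0.53187101 0.0030682  0.17011232] [-27.27242548   6.99853194  26.01062793 105.98744981  -3.36174499
  67.92903601  84.22120987]
```

View pics/s1.png

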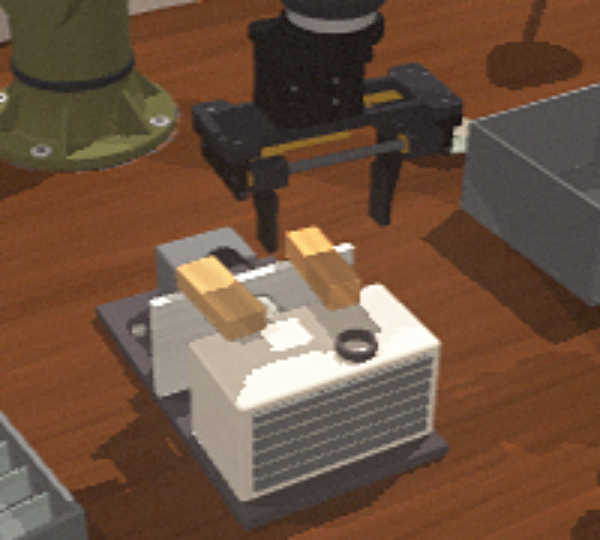

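The open fingers, at about (268,240) and (380,215) in the crop, straddle offcut A at (322,265). I go down, grip and lift.

Emit:
{"name": "jog_arm", "arguments": {
  "motion": [
    [[0,0,0.49,0,0,0,0],[0,0,0.49,0,0,0,0],[0,0,0.49,0,0,0,0.8],[0,0,0.49,0,0,0,0.8],[0,0,0.49,0,0,0,0.8]]
  ],
  "grip_force": 25
}}

```text
time_s: 3.65
tool_pos: [0.5345, -0.0003, 0.1246]
tool_rot: [179.9, 0.2, 174.1]
force: [0.3, 0.2, -0.5]
grip_width: 0.0705
grasp_force: 0.0
```

Emit:
{"name": "jog_arm", "arguments": {
  "motion": [
    [[0,0,0,0,0,0,0.8],[0,0,0,0,0,0,0.8],[0,0,0,0,0,0,0.8],[0,0,0,0,0,0,0.8],[0,0,0,0,0,0,0.8]]
  ]
}}

```text
time_s: 4.15
tool_pos: [0.5329, -0.0008, 0.1222]
tool_rot: [180.0, -0.0, 174.1]
force: [0.5, 0.4, -0.6]
grip_width: 0.031
grasp_force: 0.3
```

Emit:
{"name": "jog_arm", "arguments": {
  "motion": [
    [[0,0,0,0,0,0,0.8],[0,0,0,0,0,0,0.8],[0,0,-0.3,0,0,0,0.8],[0,0,-0.8,0,0,0,0.8],[0,0,-0.8,0,0,0,0.8]]
  ]
}}

```text
time_s: 4.65
tool_pos: [0.5368, -0.001, 0.2086]
tool_rot: [179.8, 0.6, 174.1]
force: [0.2, -0.5, -0.2]
grip_width: 0.0277
grasp_force: 25.0
```

Emit:
{"name": "jog_arm", "arguments": {
  "motion": [
    [[0.1,0.97,0,0,0,-0.03,0.8],[0.1,0.97,0,0,0,-0.03,0.8],[0.1,0.97,0,0,0,-0.03,0.8],[0.1,0.97,0,0,0,-0.03,0.8]]
  ]
}}

```text
time_s: 5.05
tool_pos: [0.5326, 0.0981, 0.2017]
tool_rot: [-180.0, -0.0, 179.7]
force: [-0.1, -0.5, 0.1]
grip_width: 0.0279
grasp_force: 25.0
```

Emit:
{"name": "jog_arm", "arguments": {
  "motion": [
    [[0.1,0.9,0,0,0,0,0.8],[0.1,0.9,0,0,0,0,0.8],[0.1,0.9,0,0,0,0,0.8],[0.1,0.9,0,0,0,0,0.8]]
  ]
}}

```text
time_s: 5.45
tool_pos: [0.5238, 0.186, 0.2018]
tool_rot: [-179.9, -0.0, 179.5]
force: [-0.3, -0.8, -0.5]
grip_width: 0.0277
grasp_force: 25.0
```

Emit:
{"name": "jog_arm", "arguments": {
  "motion": [
    [[0.1,0.9,0,0,0,0,0.8],[0.1,0.9,0,0,0,0,0.8],[0.1,0.9,0,0,0,0,0.8],[0.1,0.9,0,0,0,0,0.8]]
  ]
}}

```text
time_s: 5.85
tool_pos: [0.5152, 0.2752, 0.2019]
tool_rot: [-179.9, 0.0, 179.4]
force: [0.4, -1.0, -0.3]
grip_width: 0.0278
grasp_force: 25.0
```

Emit:
{"name": "jog_arm", "arguments": {
  "motion": [
    [[0.1,0.9,0,0,0,0,0.8],[0.1,0.9,0,0,0,0,0.8],[0.1,0.9,0,0,0,0,0.8],[0.1,0.9,0,0,0,0,0.8]]
  ]
}}

```text
time_s: 6.25
tool_pos: [0.5065, 0.3647, 0.2019]
tool_rot: [-179.9, 0.0, 179.4]
force: [0.2, -0.5, -0.8]
grip_width: 0.0278
grasp_force: 25.0
```

Emit:
{"name": "jog_arm", "arguments": {
  "motion": [
    [[0.03,0,0.97,0,0,0,0.8],[0.03,0,0.97,0,0,0,0.8],[0.03,0,0.97,0,0,0,0.8],[0.03,0,0.97,0,0,0,0.8],[0.03,0,0.97,0,0,0,0.8]]
  ]
}}

```text
time_s: 6.75
tool_pos: [0.505, 0.3667, 0.1086]
tool_rot: [179.8, 0.2, 179.4]
force: [-0.3, 0.6, 0.1]
grip_width: 0.0275
grasp_force: 25.0
```

Emit:
{"name": "jog_arm", "arguments": {
  "motion": [
    [[0,0,0.33,0,0,0,0.8],[0,0,0.33,0,0,0,0.8],[0,0,0.33,0,0,0,0.8],[0,0,0.33,0,0,0,0.2],[0,0,0.33,0,0,0,0.2]]
  ]
}}

```text
time_s: 7.25
tool_pos: [0.5035, 0.3678, 0.0744]
tool_rot: [179.9, 0.1, 179.5]
force: [0.5, -0.0, 0.2]
grip_width: 0.0369
grasp_force: 0.0
```

Emit:
{"name": "jog_arm", "arguments": {
  "motion": [
    [[0,0,0,0,0,0,0.2],[0,0,0,0,0,0,0.2],[0,0,0,0,0,0,0.2],[0,0,-0.5,0,0,0,0.2],[0,0,-1,0,0,0,0.2]]
  ]
}}

```text
time_s: 7.75
tool_pos: [0.5012, 0.3661, 0.1716]
tool_rot: [-179.8, -0.2, 179.5]
force: [0.4, 1.8, 0.5]
grip_width: 0.0681
grasp_force: 0.0
```

Emit:
{"name": "jog_arm", "arguments": {
  "motion": [
    [[-0.05,-0.9,-0.3,0,0,-0.014,0],[-0.05,-0.9,-0.3,0,0,-0.014,0],[-0.05,-0.9,-0.3,0,0,-0.014,0],[-0.05,-0.9,-0.3,0,0,-0.014,0]]
  ]
}}

```text
time_s: 8.15
tool_pos: [0.5071, 0.276, 0.2031]
tool_rot: [179.9, 0.1, -178.2]
force: [-0.6, 1.7, -0.4]
grip_width: 0.0858
grasp_force: 0.0
```

```bash
python3 - <<'E'
from h import *
p,d=env.read_camera("scene");C=cloud("scene",d);hsv=cv2.cvtColor(p,cv2.COLOR_RGB2HSV)
m=(C[...,0]>.37)&(C[...,0]<.55)&(C[...,1]>.285)&(C[...,1]<.445)&(C[...,2]<.12)&(hsv[...,1]>90)&(hsv[...,2]>60)
print(m.sum(),C[m].mean(0),C[m].min(0),C[m].max(0))
p,d=env.read_camera("top");C=cloud("top",d);hsv=cv2.cvtColor(p,cv2.COLOR_RGB2HSV)
m=(hsv[...,0]>8)&(hsv[...,0]<25)&(hsv[...,1]>70)&(hsv[...,2]>110)&(C[...,0]>.37)&(C[...,0]<.6)&(C[...,1]>-.15)&(C[...,1]<.445)&(C[...,2]<.14)&(C[...,2]>.02)
for c in blobs(m,15):
    q=np.zeros((400,640),np.uint8);cv2.drawContours(q,[c],-1,1,-1);P=C[(q>0)&m]
    print(cv2.minAreaRect((P[:,:2]*1000).astype(np.float32)),np.median(P[:,2]))
E
```

```text
12 [0.46496427 0.37609096 0.02657748] [0.4387248  0.36624409 0.00726117] [0.47336381 0.40621157 0.03004027]
((527.002197265625, -88.29558563232422), (84.92001342773438, 43.38071060180664), 0.7801626324653625) 0.12420660788044158
```

Emit:
{"name": "jog_arm", "arguments": {
  "motion": [
    [[-0.05,-0.9,0,0,0,0,0],[-0.05,-0.9,0,0,0,0,0],[-0.05,-0.9,0,0,0,0,0],[-0.05,-0.9,0,0,0,0,0]]
  ]
}}

```text
time_s: 8.65
tool_pos: [0.5145, 0.1878, 0.2017]
tool_rot: [180.0, -0.1, -178.0]
force: [-0.8, 0.6, 0.2]
grip_width: 0.0869
grasp_force: 0.0
```

Emit:
{"name": "jog_arm", "arguments": {
  "motion": [
    [[-0.05,-0.9,0,0,0,0,0],[-0.05,-0.9,0,0,0,0,0],[-0.05,-0.9,0,0,0,0,0],[-0.05,-0.9,0,0,0,0,0]]
  ]
}}

```text
time_s: 9.05
tool_pos: [0.5228, 0.099, 0.2019]
tool_rot: [180.0, -0.0, -177.9]
force: [-0.1, 0.9, 0.5]
grip_width: 0.0868
grasp_force: 0.0
```

Emit:
{"name": "jog_arm", "arguments": {
  "motion": [
    [[-0.05,-0.9,0,0,0,0,0],[-0.05,-0.9,0,0,0,0,0],[-0.05,-0.9,0,0,0,0,0],[-0.05,-0.9,0,0,0,0,0]]
  ]
}}

```text
time_s: 9.45
tool_pos: [0.5313, 0.0097, 0.202]
tool_rot: [179.9, -0.0, -177.9]
force: [-0.4, 1.0, 0.3]
grip_width: 0.0871
grasp_force: 0.0
```

Emit:
{"name": "jog_arm", "arguments": {
  "motion": [
    [[0.08,-0.95,0,0,0,0,0],[0.08,-0.95,0,0,0,0,0],[0.08,-0.95,0.1,0,0,0,0],[0.08,-0.95,0.4,0,0,0,0],[0.08,-0.95,0.4,0,0,0,0]]
  ]
}}

```text
time_s: 9.95
tool_pos: [0.5243, -0.0839, 0.1586]
tool_rot: [179.9, -0.4, -177.8]
force: [-1.1, 0.9, 0.5]
grip_width: 0.0868
grasp_force: 0.0
```

Emit:
{"name": "jog_arm", "arguments": {
  "motion": [
    [[0,0,0.42,0,0,0,0],[0,0,0.42,0,0,0,0],[0,0,0.42,0,0,0,0.8],[0,0,0.42,0,0,0,0.8],[0,0,0.42,0,0,0,0.8]]
  ]
}}

```text
time_s: 10.45
tool_pos: [0.5277, -0.0872, 0.1222]
tool_rot: [180.0, 0.2, -178.0]
force: [-0.1, -0.2, -0.5]
grip_width: 0.0704
grasp_force: 0.0
```

Emit:
{"name": "jog_arm", "arguments": {
  "motion": [
    [[0,0,0,0,0,0,0.8],[0,0,0,0,0,0,0.8],[0,0,0,0,0,0,0.8],[0,0,0,0,0,0,0.8],[0,0,0,0,0,0,0.8]]
  ]
}}

```text
time_s: 10.95
tool_pos: [0.5263, -0.0875, 0.1203]
tool_rot: [180.0, 0.0, -178.0]
force: [-0.4, 0.0, -0.0]
grip_width: 0.0335
grasp_force: 25.0
```

Emit:
{"name": "jog_arm", "arguments": {
  "motion": [
    [[0,0,0,0,0,0,0.8],[0,0,0,0,0,0,0.8],[0,0,-0.3,0,0,0,0.8],[0,0,-0.8,0,0,0,0.8],[0,0,-0.8,0,0,0,0.8]]
  ]
}}

```text
time_s: 11.45
tool_pos: [0.5302, -0.0884, 0.2065]
tool_rot: [-180.0, 0.6, -178.0]
force: [1.7, -1.2, -0.9]
grip_width: 0.0339
grasp_force: 25.0
```

Emit:
{"name": "jog_arm", "arguments": {
  "motion": [
    [[0.19,0.91,0,0,0,0,0.8],[0.19,0.91,0,0,0,0,0.8],[0.19,0.91,0,0,0,0,0.8],[0.19,0.91,0,0,0,0,0.8]]
  ]
}}

```text
time_s: 11.85
tool_pos: [0.504, 0.0037, 0.2]
tool_rot: [-180.0, 0.0, -177.8]
force: [0.4, -0.8, -0.3]
grip_width: 0.0339
grasp_force: 25.0
```

Emit:
{"name": "jog_arm", "arguments": {
  "motion": [
    [[0.19,0.91,0,0,0,0,0.8],[0.19,0.91,0,0,0,0,0.8],[0.19,0.91,0,0,0,0,0.8],[0.19,0.91,0,0,0,0,0.8]]
  ]
}}

```text
time_s: 12.25
tool_pos: [0.4823, 0.0924, 0.2]
tool_rot: [-179.9, 0.0, -178.0]
force: [1.0, 0.1, -0.8]
grip_width: 0.0337
grasp_force: 25.0
```

Emit:
{"name": "jog_arm", "arguments": {
  "motion": [
    [[0.19,0.91,0,0,0,0,0.8],[0.19,0.91,0,0,0,0,0.8],[0.19,0.91,0,0,0,0,0.8],[0.19,0.91,0,0,0,0,0.8]]
  ]
}}

```text
time_s: 12.65
tool_pos: [0.4606, 0.1819, 0.2001]
tool_rot: [-179.9, 0.0, -178.0]
force: [-0.2, -0.8, -0.4]
grip_width: 0.034
grasp_force: 25.0
```

Emit:
{"name": "jog_arm", "arguments": {
  "motion": [
    [[0.19,0.91,0,0,0,0,0.8],[0.19,0.91,0,0,0,0,0.8],[0.19,0.91,0,0,0,0,0.8],[0.19,0.91,0,0,0,0,0.8]]
  ]
}}

```text
time_s: 13.05
tool_pos: [0.4388, 0.2718, 0.2]
tool_rot: [-179.9, 0.0, -178.1]
force: [0.1, -0.1, -0.4]
grip_width: 0.0339
grasp_force: 25.0
```

Emit:
{"name": "jog_arm", "arguments": {
  "motion": [
    [[0.19,0.91,0,0,0,0,0.8],[0.19,0.91,0,0,0,0,0.8],[0.19,0.91,0,0,0,0,0.8],[0.19,0.91,0,0,0,0,0.8]]
  ]
}}

```text
time_s: 13.45
tool_pos: [0.417, 0.3618, 0.2]
tool_rot: [-179.9, 0.0, -178.1]
force: [-0.0, -0.1, -0.9]
grip_width: 0.0339
grasp_force: 25.0
```

Emit:
{"name": "jog_arm", "arguments": {
  "motion": [
    [[0,0.03,0.95,0,0,0,0.8],[0,0.03,0.95,0,0,0,0.8],[0,0.03,0.95,0,0,0,0.8],[0,0.03,0.95,0,0,0,0.8],[0,0.03,0.95,0,0,0,0.8]]
  ]
}}

```text
time_s: 13.95
tool_pos: [0.4177, 0.3668, 0.1081]
tool_rot: [179.9, 0.2, -178.1]
force: [-0.3, 0.9, -0.0]
grip_width: 0.034
grasp_force: 25.0
```

Emit:
{"name": "jog_arm", "arguments": {
  "motion": [
    [[0,0,0.33,0,0,0,0.8],[0,0,0.33,0,0,0,0.8],[0,0,0.33,0,0,0,0.8],[0,0,0.33,0,0,0,0.2],[0,0,0.33,0,0,0,0.2]]
  ]
}}

```text
time_s: 14.45
tool_pos: [0.4163, 0.3677, 0.0742]
tool_rot: [179.9, 0.1, -178.0]
force: [0.5, 0.9, -1.1]
grip_width: 0.0432
grasp_force: 0.0
```

Emit:
{"name": "jog_arm", "arguments": {
  "motion": [
    [[0,0,0,0,0,0,0.2],[0,0,0,0,0,0,0.2],[0,0,0,0,0,0,0.2],[0,0,-0.5,0,0,0,0.2],[0,0,-1,0,0,0,0.2]]
  ]
}}

```text
time_s: 14.95
tool_pos: [0.4143, 0.3658, 0.1718]
tool_rot: [-179.8, -0.2, -178.0]
force: [0.6, 1.3, 0.0]
grip_width: 0.069
grasp_force: 0.0
```

Emit:
{"name": "jog_arm", "arguments": {
  "motion": [
    [[-0.3,-0.8,-0.3,0,0,0.022,0.3],[-0.3,-0.8,-0.3,0,0,0.022,0.3],[-0.3,-0.8,-0.3,0,0,0.022,0.3],[-0.3,-0.8,-0.3,0,0,0.022,0.3]]
  ]
}}

```text
time_s: 15.35
tool_pos: [0.4487, 0.2872, 0.2028]
tool_rot: [179.9, 0.0, 177.9]
force: [-0.5, -0.6, -0.7]
grip_width: 0.0614
grasp_force: 0.0
```

Emit:
{"name": "jog_arm", "arguments": {
  "motion": [
    [[-0.3,-0.8,0,0,0,0,0.3],[-0.3,-0.8,0,0,0,0,0.3],[-0.3,-0.8,0,0,0,0,0.3],[-0.3,-0.8,0,0,0,0,0.3]]
  ]
}}

```text
time_s: 15.75
tool_pos: [0.4748, 0.2076, 0.2016]
tool_rot: [180.0, -0.1, 178.0]
force: [0.5, 1.0, 0.5]
grip_width: 0.0612
grasp_force: 0.0
```

```bash
python3 - <<'E'
from h import *
np.set_printoptions(precision=4,suppress=True)
p,d=env.read_camera("scene");C=cloud("scene",d)
p2,d2=env.read_camera("top");np.savez("pics/top2.npz",p=p2,d=d2);np.savez("pics/scene2.npz",p=p,d=d)
a=cv2.resize(p[120:300,240:480],(400,300));b=cv2.resize(p2[130:280,150:370],(400,273));e=cv2.resize(p2[150:250,280:360],(400,300),interpolation=2)
o=np.zeros((600,800,3),np.uint8);o[:300,:400]=a;o[:273,400:]=b;o[300:,:400]=e
cv2.imwrite("pics/c2.png",o[...,::-1]);print(env.get_obs()["tool_pos"])
C=cloud("top",d2)
h=(C[...,2]>.06)&(C[...,2]<.1)&(C[...,0]>.507)&(C[...,0]<.552)&(C[...,1]>-.1)&(C[...,1]<.02)
P=C[h];print(len(P),P.mean(0),P.min(0),P.max(0)); print(P[::max(1,len(P)//25)])
E
```

```text
[0.4744 0.2091 0.2018]
100 [ 0.5268 -0.0442  0.0838] [ 0.5074 -0.0975  0.0619] [ 0.5519 -0.0244  0.0995]
[[ 0.5518 -0.0868  0.0995]
 [ 0.5517 -0.0525  0.0891]
 [ 0.5517 -0.0911  0.0713]
 [ 0.5519 -0.0754  0.0645]
 [ 0.5369 -0.0289  0.0807]
 [ 0.5347 -0.0412  0.0844]
 [ 0.5367 -0.0543  0.0695]
 [ 0.5331 -0.0348  0.0806]
 [ 0.5302 -0.047   0.0874]
 [ 0.5307 -0.0282  0.08  ]
 [ 0.527  -0.0403  0.0906]
 [ 0.5285 -0.0532  0.0774]
 [ 0.5241 -0.0337  0.0924]
 [ 0.5228 -0.046   0.0919]
 [ 0.524  -0.0274  0.0814]
 [ 0.5207 -0.0396  0.0901]
 [ 0.5214 -0.0524  0.0807]
 [ 0.5182 -0.0362  0.0888]
 [ 0.5177 -0.0487  0.0847]
 [ 0.5162 -0.0328  0.085 ]
 [ 0.5144 -0.0451  0.0872]
 [ 0.5136 -0.0294  0.0837]
 [ 0.5104 -0.0415  0.0924]
 [ 0.5128 -0.0262  0.0742]
 [ 0.5077 -0.0381  0.0923]]
```

View pics/c2.png

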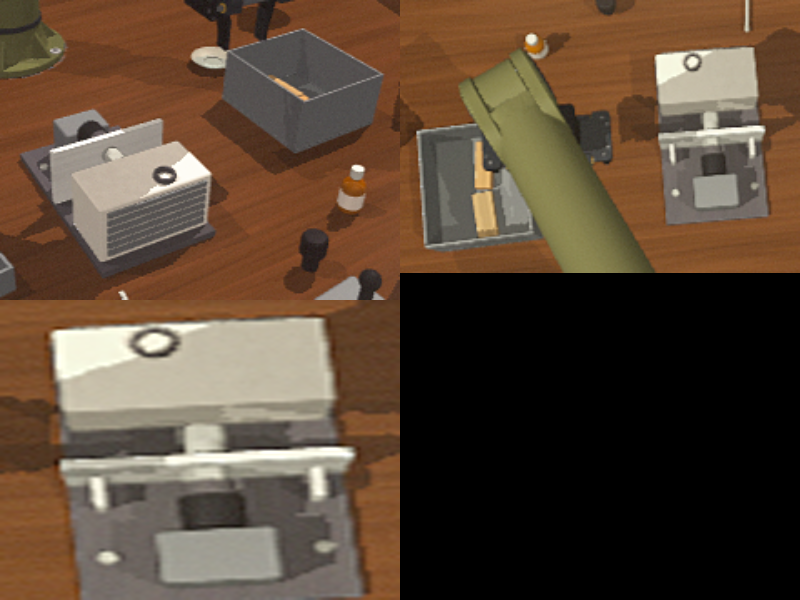

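Both offcuts lie end to end in the bin, at about (483,165) and (485,213) in the right panel. The bolt head is now visible in the gap at (205,437) in the lower panel. Its centre measures about (0.529, -0.041, 0.075), which matches the earlier estimate.

Emit:
{"name": "jog_arm", "arguments": {
  "motion": [
    [[-0.21,-0.83,0,0,0,0,0.3],[-0.21,-0.83,0,0,0,0,0.3],[-0.21,-0.83,0,0,0,0,0.3],[-0.21,-0.83,0,0,0,0,0.3]]
  ]
}}

```text
time_s: 16.25
tool_pos: [0.4933, 0.1245, 0.2021]
tool_rot: [180.0, -0.0, 178.1]
force: [0.3, 0.6, 0.6]
grip_width: 0.0612
grasp_force: 0.0
```

Emit:
{"name": "jog_arm", "arguments": {
  "motion": [
    [[-0.21,-0.83,0,0,0,0,0.3],[-0.21,-0.83,0,0,0,0,0.3],[-0.21,-0.83,0,0,0,0,0.3],[-0.21,-0.83,0,0,0,0,0.3]]
  ]
}}

```text
time_s: 16.65
tool_pos: [0.5117, 0.0416, 0.2021]
tool_rot: [179.9, -0.0, 178.1]
force: [-0.7, -0.1, 0.7]
grip_width: 0.0611
grasp_force: 0.0
```

Emit:
{"name": "jog_arm", "arguments": {
  "motion": [
    [[-0.21,-0.83,0,0,0,0,0.3],[-0.21,-0.83,0,0,0,0,0.3],[-0.21,-0.83,0.2,0,0,0,0.3],[-0.21,-0.83,0.5,0,0,0,0.3],[-0.21,-0.83,0.5,0,0,0,0.3]]
  ]
}}

```text
time_s: 17.15
tool_pos: [0.5272, -0.0408, 0.1485]
tool_rot: [180.0, -0.4, 178.3]
force: [0.2, -0.0, -0.4]
grip_width: 0.0608
grasp_force: 0.0
```

```bash
python3 - <<'E'
from h import *
p,d=env.read_camera("scene")
cv2.imwrite("pics/s3.png",cv2.resize(p[120:280,230:400],None,fx=3.5,fy=3.5,interpolation=2)[...,::-1])
o=env.get_obs();print(o["tool_pos"],o["tool_rot"],o["grip_width"])
M=cam("scene")
for q in ([.529,-.041,.105],):
    K,t,Rm=M;c=K@(Rm.T@(np.array(q)-t));print(c[:2]/c[2])
E
```

```text
[ 0.52852597 -0.04112798  0.15056157] [179.98342341  -0.26212992 178.27480871] 0.06102251939100975
[310.27438813 207.04892401]
```

View pics/s3.png

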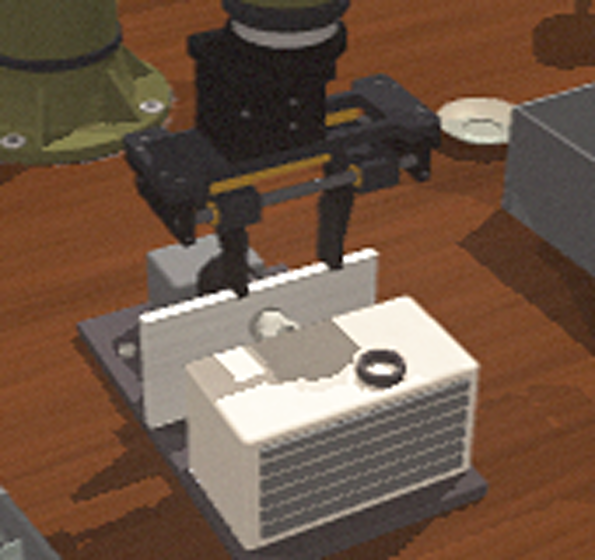

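The fingertips, at (243,293) and (333,265) in the crop, hang symmetrically over the gap on either side of the bolt head at (272,325). I descend.

Emit:
{"name": "jog_arm", "arguments": {
  "motion": [
    [[0,0,0.15,0,0,0,0.3],[0,0,0.3,0,0,0,0.3],[0,0,0.4,0,0,0,0.3],[0,0,0.4,0,0,0,0.3]]
  ]
}}

```text
time_s: 17.6
tool_pos: [0.5296, -0.0427, 0.1119]
tool_rot: [180.0, -0.1, 178.2]
force: [0.2, -0.3, 0.1]
grip_width: 0.0609
grasp_force: 0.0
```

Emit:
{"name": "jog_arm", "arguments": {
  "motion": [
    [[0,0,0.15,0,0,0,0.3],[0,0,0.25,0,0,0,0.3],[0,0,0.35,0,0,0,0.3],[0,0,0.35,0,0,0,0.3],[0,0,0.35,0,0,0,0.3]]
  ]
}}

```text
time_s: 18.1
tool_pos: [0.53, -0.044, 0.0774]
tool_rot: [-180.0, -0.0, 178.0]
force: [-0.2, -0.5, 0.1]
grip_width: 0.061
grasp_force: 0.0
```

No contact on the way down. I shift 3 mm to centre on the bolt, then close.

Emit:
{"name": "jog_arm", "arguments": {
  "motion": [
    [[0,0.03,0.02,0,0,0,0.3],[0,0.03,0.02,0,0,0,1],[0,0.03,0.02,0,0,0,1],[0,0.03,0.02,0,0,0,1],[0,0.03,0.02,0,0,0,1]]
  ],
  "grip_force": 45
}}

```text
time_s: 18.6
tool_pos: [0.5301, -0.0411, 0.0754]
tool_rot: [180.0, 0.0, 178.0]
force: [-0.0, -0.1, 0.6]
grip_width: 0.0364
grasp_force: 0.0
```

Emit:
{"name": "jog_arm", "arguments": {
  "motion": [
    [[0,0,0,0,0,0,1],[0,0,0,0,0,0,1],[0,0,0,0,0,0,1],[0,0,0,0,0,0,1],[0,0,0,0,0,0,1]]
  ]
}}

```text
time_s: 19.1
tool_pos: [0.53, -0.0418, 0.0753]
tool_rot: [-180.0, 0.0, 178.0]
force: [-0.1, -4.7, 2.6]
grip_width: 0.0272
grasp_force: 44.0
```

Emit:
{"name": "jog_arm", "arguments": {
  "motion": [
    [[0,0,0,0,0,0,1],[0,0,0,0,0,0,1],[0,0,0,0,0,0,1],[0,0,0,0,0,0,1],[0,0,0,0,0,0,1]]
  ]
}}

```text
time_s: 19.6
tool_pos: [0.53, -0.0418, 0.0753]
tool_rot: [-180.0, 0.0, 178.0]
force: [-0.6, -4.4, 0.6]
grip_width: 0.0271
grasp_force: 44.0
```

The opening of 27.1 mm means the pads are seated on the flats. I hold a few more seconds and check that it is steady.

Emit:
{"name": "jog_arm", "arguments": {
  "motion": [
    [[0,0,0,0,0,0,1],[0,0,0,0,0,0,1],[0,0,0,0,0,0,1],[0,0,0,0,0,0,1],[0,0,0,0,0,0,1]]
  ]
}}

```text
time_s: 20.1
tool_pos: [0.53, -0.0418, 0.0753]
tool_rot: [-180.0, 0.0, 178.0]
force: [-0.0, -5.1, 0.8]
grip_width: 0.0275
grasp_force: 44.0
```

Emit:
{"name": "jog_arm", "arguments": {
  "motion": [
    [[0,0,0,0,0,0,1],[0,0,0,0,0,0,1],[0,0,0,0,0,0,1],[0,0,0,0,0,0,1],[0,0,0,0,0,0,1]]
  ]
}}

```text
time_s: 20.6
tool_pos: [0.53, -0.0418, 0.0753]
tool_rot: [-180.0, 0.0, 178.0]
force: [-0.7, -4.9, 0.4]
grip_width: 0.0275
grasp_force: 44.0
```

Emit:
{"name": "jog_arm", "arguments": {
  "motion": [
    [[0,0,0,0,0,0,1],[0,0,0,0,0,0,1],[0,0,0,0,0,0,1],[0,0,0,0,0,0,1],[0,0,0,0,0,0,1]]
  ]
}}

```text
time_s: 21.1
tool_pos: [0.53, -0.0418, 0.0754]
tool_rot: [-180.0, 0.0, 178.0]
force: [-1.6, -5.5, 1.0]
grip_width: 0.0271
grasp_force: 44.0
```

```bash
python3 - <<'E'
from h import *
p,d=env.read_camera("top");C=cloud("top",d);hsv=cv2.cvtColor(p,cv2.COLOR_RGB2HSV)
m=(hsv[...,0]>8)&(hsv[...,0]<25)&(hsv[...,1]>70)&(hsv[...,2]>90)&(C[...,0]>.37)&(C[...,0]<.55)&(C[...,1]>.285)&(C[...,1]<.445)
for c in blobs(m,15):
    q=np.zeros((400,640),np.uint8);cv2.drawContours(q,[c],-1,1,-1);P=C[(q>0)&m]
    print(cv2.minAreaRect((P[:,:2]*1000).astype(np.float32)),np.median(P[:,2]))
o=env.get_obs();print(o["time_s"],o["grasp_force"],o["grip_width"],o["wrist_torque"])
E
```

```text
((412.09808349609375, 370.2751159667969), (79.11399841308594, 39.35187530517578), 4.947041034698486) 0.02407578848933356
((502.82720947265625, 367.051513671875), (34.23160171508789, 88.3083267211914), 86.00934600830078) 0.027346653216227534
21.15 44.028576887212694 0.026954077464239362 [-1.0330557   0.00495464  0.04418252]
```

Both offcuts lie flat in the bin and the grip is steady, so I hand the job in.

```bash
python3 -c "
from cell import env
print(env.sign_off())"
```

```text
the job is handed in; nothing more can be done
None
```

I handed the job in at about 21 s with both offcuts flat in the waste bin and the bolt head held centrally on its flats at 44 N; no verdict came back, and I did not re-measure the bystanders.

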